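# Load the measuring rack with lens cells in reverse order

### The arm

A 6-joint arm with a two-finger parallel gripper is mounted at the origin on the work surface. World frame = base frame: x ahead of the robot, y to its left, z up, the work surface at z = 0. Lengths are in m, angles in rad, forces in N, time in s.
With the tool pointing down it reaches from about 0.3 to 0.85 m from the base axis. Payload 5.4 kg.
Tool frame: the origin (TCP) lies on the front face of the gripper's body, between the roots of the fingers; the fingertips stand 73 mm ahead of it and the grasp point (between the pads) lies 54 mm ahead of it (tips_ahead is the z of the fingertips in the tool frame, in m); z points along the fingers, y is the line along which they close (so a half turn about z gives the same grasp; the last joint's range is limited). The gripper opens to 85 mm and grips with 20 to 120 N. Pads are 22 mm wide; open, the fingers measure 114 mm over their backs; the gripper's body (76 mm by 85 mm) begins 54 mm behind the grasp point. The pads swing forward as they close: fully open they stand 13 mm farther back than shut.
Start: joints at [-1.328, 0.158, 1.597, -0, 1.386, -0.21], TCP at [0.252, -0.517, 0.304] pointing down, gripper open.
Joint ranges: [-2.91, 2.91], [-0.94, 2.29], [0.18, 2.7], [-1.29, 4.43], [0.17, 2.64], [-3, 3]. Speed limits (rad/s): [2.57, 2.57, 3.14, 3.14, 3.14, 3.14].

### API

Orientations are given as a 3x3 rotation matrix whose columns are the frame's x, y, z axes.
In Python, from bench import * gives the robot as it stands. The module is installed in compiled form; this text tells all that it offers.
- The arm moves only by the shell command python3 -m pendant 'ROWS'. ROWS is JSON, a list of rows, each a list of 3 entries, a list of its own where there are three numbers: the shift along the world's x, y, z in cm, then the turn about the world's z in degrees, then the opening, from -1 (shut) to 1 (fully open). In form: [[[tx, ty, tz], twist, fingers], ...]. A call has 1 to 12 rows; each row shifts and turns the commanded pose from where the row before left it; what a row does not reach is not made up. A row lasts 1/8 s, in which the tool goes at most 62.5 mm and 10.7 degrees, less where a joint would pass 70% of its speed; a pose out of reach is approached as far as the arm can. A call with a gripper value outside its range is refused whole. The fingers move at their own pace and stop on an object; the grip force is fixed at half the most. Time passes only in rows, so rows that do not move let the fingers close. It gives the time, the measured TCP pose, the force, the opening and the grip force at its end, in the units of the state.
- observe(): the state, without advancing time (a new reading comes with each control period).
- get_image(name): name is "scene" or "top" or "wrist"; returns the picture (400x640x3 uint8, red, green, blue); there is no depth.
- get_calibration(name): a dict with "camera_matrix" (3x3 intrinsics, pixels), "k1" (the pictures are not rectified: a ray, as slopes to the right and down, at radius r is drawn at 1 + k1 r^2 times it, then the intrinsics apply), "eye" and "orientation" of the camera in the world; the wrist camera has in their place "mount" (4x4, takes a point from camera to tool coordinates, whose origin is the TCP and whose axes are the flange's). Camera axes: x right, y up, looking along -z (the intrinsics and any distortion apply to the point x, -y, -z); pixel columns grow to the right and rows downward; lengths in m; the calibration is good to about 2 mm. A picture is of the moment at which its call begins: read the wrist's pose just before it. get_calibration takes no time and is no camera call.
- close_job(): hands the job in; it is judged then, once.
Trained networks look in the newest picture that a camera, given by its name, has taken for a name from the list of things; names that differ only in an ending like _2 or _b are one class to them, and where a whole thing is asked for, a point or a joint stands for the part that bears it (a point fixed in the world has none). Each returns a list of dicts, best first, with "confidence" (0 to 1); they miss things now and then, are a little off and sometimes report something else, mostly with a low value. They report only what shows in the picture. A call takes as long as a camera call. They do not tell look-alikes from the thing itself.
- look_for(label, camera): "rect" ([left, top, width, height] in pixels, round what is visible of it).
- masks_of(label, camera): "mask" (400x640 bool, what is visible of it) and "rect" ([left, top, width, height] in pixels, round what is visible of it).
The state is a dict: "time": time; "joint_pos": joint angles; "qd": joint speeds; "tau": joint torques, N m; "position": TCP position; "tcp_rot": TCP orientation; "ft_force": force on the tool from outside, world axes, zero at the start; "ft_torque": the same for the moment, N m; "opening": finger opening in m; "grip_force": force on a finger pad.
Only numpy, scipy, OpenCV 4.12 (cv2) and the standard library are available. Lean on these libraries where they do the work, as an engineer would, in place of code of your own. Each camera call takes 0.05 s, during which the arm holds its last target. There are 200 camera calls.

### The job

Move the four lens cells from the grey storage rack to the aluminium measuring rack in reverse order: the cell nearest the storage rack's yellow end goes into the well farthest from the measuring rack's yellow end, and so on, one cell to a well. Set each one down gently, upright and flat on the floor of its well, without tipping any over, and let go of it. Leave the cup, the black ring and the steel block where they are.

Things in the scene. Friction and masses are not known exactly. Their poses are not given: they have to be found in the camera images.
- cell_red_center (a point): Centre (half-way up) of the lens cell with the red band and red top ring: a loose upright round black barrel, 38 mm in diameter, 60 mm tall, about 160 g, glass disc in its top. z axis up along the barrel. At the start it stands on the red seat of the storage rack.
- cell_blue_center (a point): Centre (half-way up) of the lens cell with the blue band and blue top ring: a loose upright round black barrel, 38 mm in diameter, 60 mm tall, about 160 g, glass disc in its top. z axis up along the barrel. At the start it stands on the blue seat of the storage rack.
- cell_green_center (a point): Centre (half-way up) of the lens cell with the green band and green top ring: a loose upright round black barrel, 38 mm in diameter, 60 mm tall, about 160 g, glass disc in its top. z axis up along the barrel. At the start it stands on the green seat of the storage rack.
- cell_white_center (a point): Centre (half-way up) of the lens cell with the white band and white top ring: a loose upright round black barrel, 38 mm in diameter, 60 mm tall, about 160 g, glass disc in its top. z axis up along the barrel. At the start it stands on the white seat of the storage rack.
- seat_red: Fixed flat round red seat, 62 mm in diameter, 6 mm thick, on the storage rack, marking where the red cell stands at the start. Origin: centre of its underside, on the bar's top. The four seats lie in shuffled order.
- seat_blue: Fixed flat round blue seat, 62 mm in diameter, 6 mm thick, on the storage rack, marking where the blue cell stands at the start. Origin: centre of its underside, on the bar's top. The four seats lie in shuffled order.
- seat_green: Fixed flat round green seat, 62 mm in diameter, 6 mm thick, on the storage rack, marking where the green cell stands at the start. Origin: centre of its underside, on the bar's top. The four seats lie in shuffled order.
- seat_white: Fixed flat round white seat, 62 mm in diameter, 6 mm thick, on the storage rack, marking where the white cell stands at the start. Origin: centre of its underside, on the bar's top. The four seats lie in shuffled order.
- storage: Storage rack, fixed: flat grey bar, 84 mm (x) by 370 mm (y), 12 mm thick, the four seats in a row at y = +127.5, +42.5, -42.5, -127.5 mm. Yellow block at its +y end (80 x 22 mm, 34 mm high, centre at y = +196 mm). May be the nearer or the farther rack. Origin: centre of its underside, on the table.
- measuring: Measuring rack, fixed: aluminium bar, 84 mm (x) by 370 mm (y), 20 mm thick, four empty round wells 58 mm wide, 8 mm deep (dark floor at z = 12 mm) at y = +127.5, +42.5, -42.5, -127.5 mm. Yellow block at its +y end (80 x 22 mm, 34 mm high, centre at y = +196 mm). May be the nearer or the farther rack. Origin: centre of its underside, on the table.
- cup: Bystander: loose orange cup, 68 mm across the rim, 75 mm tall, standing left of the racks. Origin: centre of its underside.
- flange: Bystander: loose black ring, 96 mm outer diameter, 22 mm high, lying right of the racks. Origin: centre of its underside.
- gauge: Bystander: loose steel block, 35 x 90 x 30 mm high, lying right of the racks. Origin: centre of its underside.
There are look-alikes about, which are no part of the job. Leave any brown look-alike of the part that bears cell_red_center alone. What is shaped like the part that bears cell_white_center but brown or pink is not meant.

How it is judged:
By the outcome, as a careful person would: the job done as asked, in the order asked, and still so for the second after the job is handed in, with the robot touching nothing.
It also fails if it takes over 96 s, if anything falls off the work surface, if the arm or the gripper's body presses on something with over 40 N, if the wrist force passes 120 N, or if a joint passes its speed limit or range.

## Working session

There is one attempt and no reset: what is moved stays moved. The work goes in short steps, Python scripts to look and compute and a shell command to move; the robot and the scene stay as the last step left them, time stands still between calls to the robot, and variables do not carry over. Pictures are saved under pics/ and viewed, at most 14 in all, crops included, and the job is handed in when it is done.

```bash
mkdir -p pics; cat > h.py <<'E'
from bench import *
import numpy as np, cv2
def save(n,f):
    im=get_image(n); cv2.imwrite('pics/'+f,im[:,:,::-1]); return im
def ray(name,u,v):
    c=get_calibration(name);K=np.array(c["camera_matrix"])
    p=np.linalg.solve(K,[u,v,1]);d=p[:2];r0=np.linalg.norm(d);r=r0
    for _ in range(30): r=r0/(1+c["k1"]*r*r)
    d=d*(r/r0 if r0>0 else 1)
    dc=np.array([d[0],-d[1],-1])
    if name=="wrist":
        s=observe();M=np.array(c["mount"]);R=np.array(s["tcp_rot"])
        return R@M[:3,3]+np.array(s["position"]), R@M[:3,:3]@dc
    return np.array(c["eye"]),np.array(c["orientation"])@dc
def at(name,u,v,z):
    e,d=ray(name,u,v); return e+d*(z-e[2])/d[2]
E
python3 - <<'E'
from h import *
save("top","top0.png");save("scene","scene0.png")
s=observe();print(s["time"],s["position"],np.round(s["tcp_rot"],3),s["opening"])
for l in ["storage","measuring","cell_red_center","cell_blue_center","cell_green_center","cell_white_center"]:
    for r in look_for(l,"top")[:3]: print(l,round(r["confidence"],2),np.round(r["rect"]))
print(get_calibration("top"))
E
```

```text
0.1 [ 0.25143688 -0.51663711  0.30300221] [[ 0.899  0.437 -0.   ]
 [ 0.437 -0.899  0.002]
 [ 0.    -0.002 -1.   ]] 0.08590255485530865
storage 0.72 [221. 137. 136.  36.]
storage 0.6 [258. 197. 133.  38.]
measuring 0.61 [308. 211.  16.  15.]
measuring 0.59 [223. 138. 132.  34.]
cell_red_center 0.68 [358. 246.  22.  18.]
cell_red_center 0.51 [373. 165.  14.  13.]
cell_red_center 0.48 [368. 204.  14.  14.]
cell_blue_center 0.63 [280. 208.  14.  18.]
cell_green_center 0.76 [340. 206.  14.  13.]
cell_green_center 0.45 [336. 204.  20.  26.]
cell_white_center 0.7 [287. 252.  12.  16.]
cell_white_center 0.63 [308. 211.  18.  13.]
cell_white_center 0.44 [327. 249.  15.  18.]
{'camera_matrix': array([[363.34452497,   0.        , 317.28375132],
       [  0.        , 363.34452497, 201.10356665],
       [  0.        ,   0.        ,   1.        ]]), 'k1': -0.02774780610253381, 'eye': array([ 0.31192953, -0.01438164,  1.07164219]), 'orientation': array([[ 0.0083508 ,  0.98238925, -0.18665909],
       [-0.99994401,  0.00941718,  0.004827  ],
       [ 0.00649979,  0.18660833,  0.98241289]])}
```

View pics/top0.png

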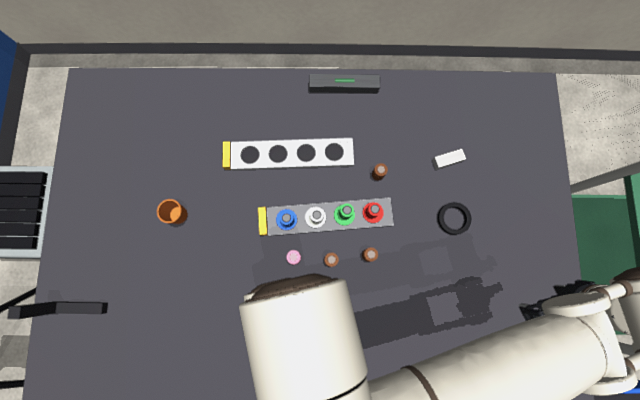

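View pics/scene0.png

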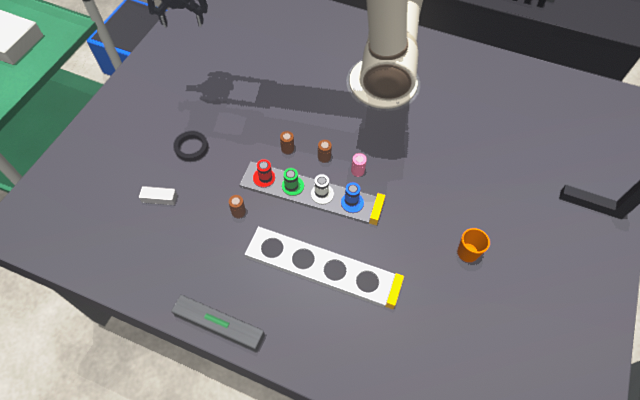

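The storage rack is the nearer one. From its yellow end (left) the cells run blue (286,218), white (316,216), green (346,213), red (373,211). The measuring rack is the farther one, also with its yellow end on the left and wells at about (250,154), (278,153), (306,153), (334,152). Brown and pink decoys stand around both racks.

```bash
python3 - <<'E'
from h import *
im=get_image("top").astype(int)
hsv=cv2.cvtColor(im.astype(np.uint8),cv2.COLOR_RGB2HSV)
# wells: dark blobs in the bright bar
g=im.sum(2)//3
m=np.zeros(g.shape,np.uint8); m[138:168,234:352]=(g[138:168,234:352]<130)
n,l,st,c=cv2.connectedComponentsWithStats(m)
W=[]
for i in range(1,n):
    if st[i][4]>100: W.append((c[i][0],at("top",*c[i],0.014)[:2])); print("well",c[i],st[i],W[-1][1])
W=np.array([w[1] for w in sorted(W,key=lambda t:t[0])])
if len(W)==4:
    print("pitch",np.linalg.norm(np.diff(W,axis=0),axis=1), "row dir deg",np.degrees(np.arctan2(*(W[0]-W[3])[::-1])))
for n_,(lo,hi),bx in [("blue",(100,130),(270,302)),("green",(45,85),(331,360)),("red",(0,8),(358,388))]:
    h=hsv; mm=((h[...,0]>=lo)&(h[...,0]<=hi)&(h[...,1]>120)&(h[...,2]>60)); 
    if n_=="red": mm|=(h[...,0]>172)&(h[...,1]>120)&(h[...,2]>60)
    k=np.zeros_like(mm);k[195:238,bx[0]:bx[1]]=mm[195:238,bx[0]:bx[1]]
    v,u=np.nonzero(k); print(n_,"bbox",u.min(),u.max(),v.min(),v.max())
    # seat outer: left/right/bottom edges
    cu=(u.min()+u.max())/2; cv_=v.max()
    print("  seat centre est",at("top",cu+.5,(v.min()+v.max())/2+.5,0.018)[:2], (u.max()-u.min()+1)*(1.05/363))
# storage bar corners / measuring bar corners crop
x=np.hstack([cv2.resize(im[125:185,215:395].astype(np.uint8),None,fx=4,fy=4,interpolation=cv2.INTER_CUBIC)])
y=cv2.resize(im[190:250,240:420].astype(np.uint8),None,fx=4,fy=4,interpolation=cv2.INTER_CUBIC)
cv2.imwrite("pics/crop.png",np.vstack([x,y])[:,:,::-1])
E
```

```text
well [264.1656051  138.66242038] [234 138  80   3 157] [0.70607913 0.14481787]
well [333.64516129 151.4516129 ] [325 143  18  18 248] [ 0.66723025 -0.06810683]
well [277.58847737 153.34567901] [269 145  18  17 243] [0.65945733 0.10229086]
well [305.56097561 152.38617886] [297 144  18  18 246] [0.66335255 0.01733374]
well [249.45748988 154.28340081] [241 146  18  17 247] [0.65568108 0.1876764 ]
well [324.16260163 166.47154472] [282 165  70   3 123] [ 0.6194936  -0.03945488]
blue bbox 276 296 209 229
  seat centre est [0.45653118 0.06995687] 0.060743801652892566
green bbox 334 353 204 224
  seat centre est [ 0.4728779  -0.09825463] 0.05785123966942149
red bbox 363 382 203 222
  seat centre est [ 0.4781105  -0.18357235] 0.05785123966942149
```

View pics/crop.png

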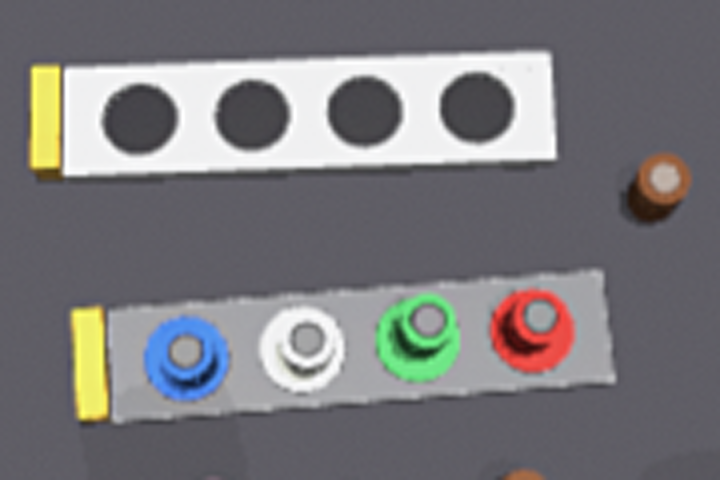

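The wells' pitch comes out at 85 mm, as it should. The glass discs show at about (286,218), (316.5,214.2), (346.8,209.8) and (375,209). The cells are off-centre on their seats, so I measure the tops.

```bash
python3 - <<'E'
from h import *
for n,u,v in [("blue",286.1,218),("white",316.4,214.2),("green",346.6,209.7),("red",375,209)]:
    print(n,at("top",u,v,0.078)[:2])
s=observe();R=np.array(s["tcp_rot"]);print(s["position"],np.degrees(np.arctan2(R[1,1],R[0,1])))
c=get_calibration("wrist");print(c)
E
```

```text
blue [0.45245769 0.06635721]
white [ 0.46384369 -0.01712827]
green [ 0.47723622 -0.10076518]
red [ 0.47993809 -0.17973048]
[ 0.25150381 -0.51702151  0.30381211] -64.0591476999721
{'camera_matrix': array([[331.42640119,   0.        , 316.79036065],
       [  0.        , 331.42640119, 198.99948565],
       [  0.        ,   0.        ,   1.        ]]), 'k1': -0.059993762735007554, 'mount': array([[-6.41883547e-04,  9.59959500e-01,  2.80138086e-01,
         7.10854768e-02],
       [ 9.99999729e-01,  7.16796195e-04, -1.64961302e-04,
        -1.11432709e-04],
       [-3.59158083e-04,  2.80137904e-01, -9.59959700e-01,
        -6.99577467e-02],
       [ 0.00000000e+00,  0.00000000e+00,  0.00000000e+00,
         1.00000000e+00]])}
```

```bash
python3 -m pendant '[[[1.9,2.8,-0.5],5.75,1],[[1.9,2.8,-0.5],5.75,1],[[1.9,2.8,-0.5],5.75,1],[[1.9,2.8,-0.5],5.75,1],[[1.9,2.8,-0.5],5.75,1],[[1.9,2.8,-0.5],5.75,1],[[1.9,2.8,-0.5],5.75,1],[[1.9,2.8,-0.5],5.75,1],[[1.9,2.8,-0.5],5.75,1],[[1.9,2.8,-0.5],5.75,1],[[1.9,2.8,-0.5],5.75,1],[[1.9,2.8,-0.5],5.75,1]]'
cat > w.py <<'E'
from h import *
import sys
z=float(sys.argv[2]); s=observe();R=np.array(s["tcp_rot"])
print(s["time"],np.round(s["position"],4),"yang",np.degrees(np.arctan2(R[1,1],R[0,1])),"op",s["opening"],"grip",s["grip_force"])
save("wrist",sys.argv[1])
E
python3 w.py w1.png 0; python3 -c "
from h import *
for l in ['cell_red_center','cell_green_center']:
  for r in look_for(l,'wrist')[:3]: print(l,r)"
```

```text
time: 1.95
position: [0.4801, -0.1801, 0.2439]
tcp_rot: [[-0.089, 0.996, 0.0], [0.996, 0.089, -0.0], [-0.0, 0.0, -1.0]]
ft_force: [0.0, 0.3, -0.1]
opening: 0.0853
grip_force: 0.0
1.95 [ 0.4801 -0.1801  0.2439] yang 5.132338992415961 op 0.08534687832080065 grip 0.0
cell_red_center {'rect': [142.3, 134.7, 63.6, 60.2], 'confidence': 0.95}
cell_red_center {'rect': [415.4, 193.9, 66.1, 59.3], 'confidence': 0.83}
cell_red_center {'rect': [293.7, 162.5, 48.8, 61.9], 'confidence': 0.56}
cell_green_center {'rect': [295.1, 60.0, 55.8, 58.9], 'confidence': 0.84}
```

View pics/w1.png

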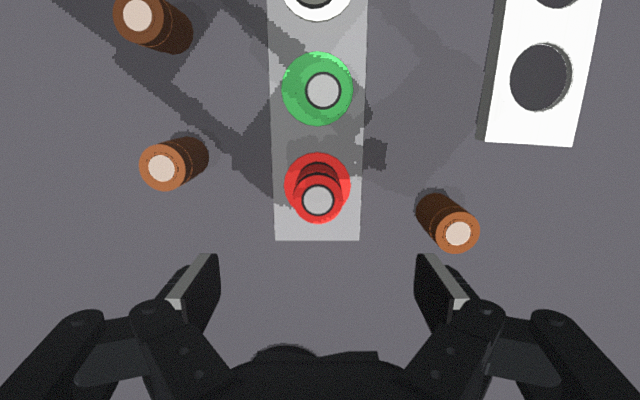

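The wrist view shows the red cell's glass at (318,200), green at (323,90), a brown decoy top at (458,233) and another at (162,168), and well 4 at (541,77).

```bash
python3 - <<'E'
from h import *
for n,u,v,z in [("red",318,200,.078),("green",323,90,.078),("brownR",458,233,.06),("brownL",162,168,.06),("well4",540,77,.014)]: print(n,at("wrist",u,v,z)[:2])
E
```

```text
red [ 0.48032331 -0.17831215]
green [ 0.47681663 -0.10035627]
brownR [ 0.59940041 -0.20192593]
brownL [ 0.35627151 -0.16820843]
well4 [ 0.66698226 -0.06755102]
```

```bash
python3 -m pendant '[[[0,0.1,-2],0,1],[[0,0,-3],0,1],[[0,0,-3],0,1],[[0,0,-3],0,1],[[0,0,-2],0,1],[[0,0,-1.3],0,1],[[0,0,0],0,-1],[[0,0,0],0,-1],[[0,0,0],0,-1],[[0,0,0],0,-1],[[0,0,0],0,-1],[[0,0,0],0,-1]]'
```

```text
time: 3.6
position: [0.4804, -0.1806, 0.1022]
tcp_rot: [[-0.086, 0.996, 0.002], [0.996, 0.086, -0.002], [-0.002, 0.002, -1.0]]
ft_force: [-1.1, -0.1, 6.1]
opening: 0.0369
grip_force: 59.9
```

```bash
python3 -m pendant '[[[0,0,0.5],0,-1],[[0,0,2],0,-1],[[0,0,3.5],0,-1],[[0.6,1.2,3],0,-1],[[1.5,3,0],-0.4,-1],[[2,4.2,0],-0.4,-1],[[2.5,5.2,0],-0.4,-1],[[2.5,5.2,0],-0.4,-1],[[2.5,5.2,0],-0.4,-1],[[2.5,5.2,0],-0.4,-1],[[2,4.2,0],0,-1],[[1.5,3.2,0],0,-1]]'
python3 w.py w2.png 0
```

```text
time: 5.1
position: [0.6555, 0.1881, 0.1903]
tcp_rot: [[-0.046, 0.999, -0.001], [0.999, 0.046, 0.0], [0.0, -0.001, -1.0]]
ft_force: [-0.1, 0.3, -0.8]
opening: 0.0371
grip_force: 60.2
5.1 [0.6555 0.1881 0.1903] yang 2.622848273422303 op 0.03705625312968958 grip 60.228835344314575
```

View pics/w2.png

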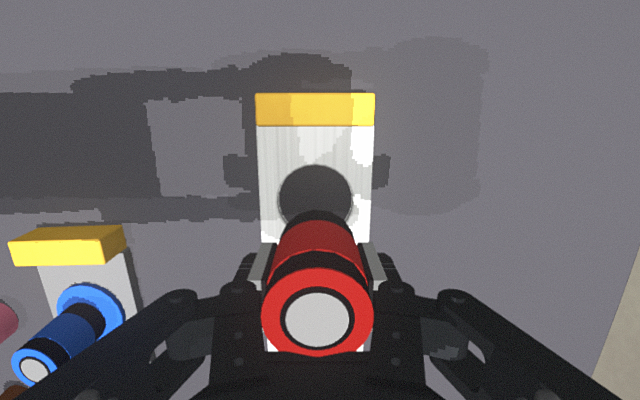

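```bash
python3 -c "
from h import *
print(at('wrist',317,320,.166), at('wrist',315.5,165,.02))"
python3 -m pendant '[[[0,-0.1,-1.5],0,-1],[[0,0,-2.5],0,-1],[[0,0,-2.5],0,-1],[[0,0,-1.5],0,-1],[[0,0,-0.7],0,-1],[[0,0,-0.3],0,-1],[[0,0,-0.1],0,-1],[[0,0,0],0,-1]]'
```

```text
[0.65603972 0.19298059 0.166     ] [0.65395928 0.2188776  0.02      ]
time: 6.15
position: [0.656, 0.185, 0.1007]
tcp_rot: [[-0.044, 0.999, 0.001], [0.999, 0.044, 0.0], [0.0, 0.001, -1.0]]
ft_force: [0.5, 0.7, -1.6]
opening: 0.0369
grip_force: 60.4
```

```bash
python3 -m pendant '[[[0,0,-0.2],0,-1],[[0,0,-0.1],0,-1],[[0,0,0],0,-1]]'; python3 -m pendant '[[[0,0,-0.1],0,-1],[[0,0,0],0,-1]]'
```

```text
time: 6.52
position: [0.6554, 0.185, 0.0968]
tcp_rot: [[-0.044, 0.999, -0.0], [0.999, 0.044, -0.0], [-0.0, -0.0, -1.0]]
ft_force: [-0.5, -0.1, -1.0]
opening: 0.0369
grip_force: 60.4
time: 6.78
position: [0.6556, 0.185, 0.0963]
tcp_rot: [[-0.044, 0.999, 0.0], [0.999, 0.044, -0.0], [-0.0, 0.0, -1.0]]
ft_force: [-2.0, -0.0, 1.9]
opening: 0.0366
grip_force: 60.7
```

```bash
python3 -m pendant '[[[0,0,0],0,0.2],[[0,0,0],0,0.6],[[0,0,0],0,1],[[0,0,0],0,1],[[0,0,1],0,1],[[0,0,3],0,1],[[0,0,4],0,1],[[0,0,4],0,1],[[0,0,0],0,1]]'
python3 w.py w3.png 0
```

```text
time: 7.9
position: [0.658, 0.1853, 0.222]
tcp_rot: [[-0.044, 0.999, 0.01], [0.999, 0.044, 0.001], [0.001, 0.01, -1.0]]
ft_force: [0.4, 0.4, -0.0]
opening: 0.0855
grip_force: 0.0
7.9 [0.658  0.1853 0.222 ] yang 2.5479934038803553 op 0.08547638474317126 grip 0.0
```

View pics/w3.png

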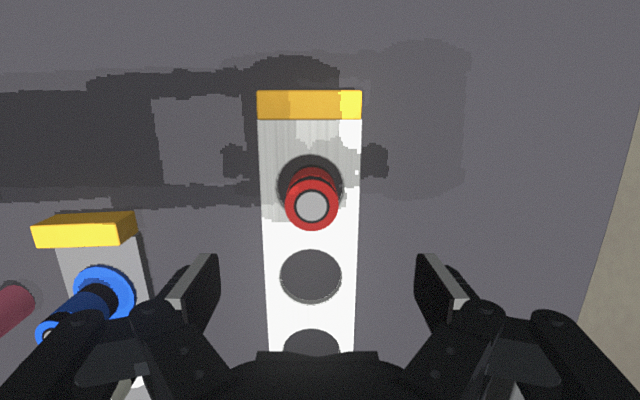

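Red stands upright in well 1 (top at (311,206), well ring visible behind it). Green is next.

```bash
python3 -m pendant '[[[-1,-1.6,0],0.4,1],[[-2,-3.2,0],0.4,1],[[-3,-4.8,0],0.4,1],[[-3,-4.8,0],0.4,1],[[-3,-4.8,0],0.4,1],[[-3,-4.8,0],0.4,1],[[-1.9,-3,0],0,1],[[-1,-1.6,0],0,1],[[0,0,-1],0,1],[[0,0,-2],0,1],[[0,0,0],0,1]]'
python3 w.py w4.png 0; python3 -c "
from h import *
for l in ['cell_green_center']:
  for r in look_for(l,'wrist')[:3]: print(l,r)"
```

```text
time: 9.32
position: [0.4752, -0.0996, 0.1833]
tcp_rot: [[-0.087, 0.996, -0.005], [0.996, 0.087, 0.003], [0.003, -0.005, -1.0]]
ft_force: [-0.3, -0.2, 0.6]
opening: 0.0851
grip_force: 0.0
9.325 [ 0.4752 -0.0996  0.1833] yang 4.9863202477386475 op 0.08505039255296117 grip 0.0
cell_green_center {'rect': [286.5, 180.8, 67.4, 87.3], 'confidence': 0.75}
```

View pics/w4.png

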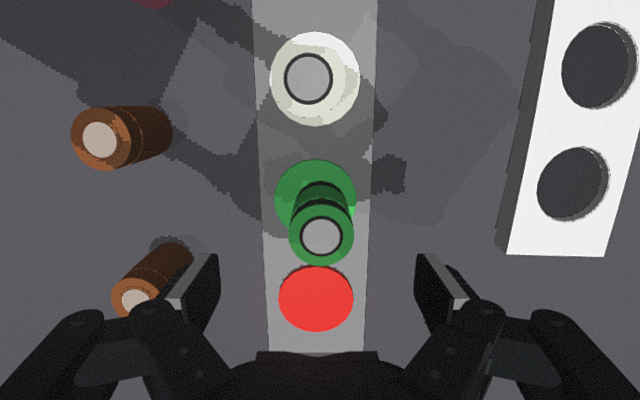

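The green cell's glass is at (321,236) between the fingers, and white's is at (308,78).

```bash
python3 -c "
from h import *
print(at('wrist',321,236,.078), at('wrist',308,78,.078))"
python3 -m pendant '[[[0,-0.1,-1],0,1],[[0,0,-2.5],0,1],[[0,0,-2.5],0,1],[[0,0,-1.4],0,1],[[0,0,-0.7],0,1],[[0,0,0],0,-1],[[0,0,0],0,-1],[[0,0,0],0,-1],[[0,0,0],0,-1],[[0,0,0],0,-1]]'
```

```text
[ 0.4788953  -0.10285354  0.078     ] [ 0.46457733 -0.01753888  0.078     ]
time: 10.68
position: [0.4774, -0.1024, 0.1059]
tcp_rot: [[-0.086, 0.996, 0.002], [0.996, 0.086, -0.001], [-0.001, 0.002, -1.0]]
ft_force: [0.3, -0.1, 5.9]
opening: 0.037
grip_force: 59.9
```

```bash
python3 -m pendant '[[[0,0,0.5],0,-1],[[0,0,2],0,-1],[[0,0,3.5],0,-1],[[0.9,1,3],0,-1],[[1.8,2.1,0],-0.6,-1],[[2.7,3.1,0],-0.6,-1],[[3.7,4.05,0],-0.6,-1],[[3.7,4.05,0],-0.6,-1],[[2.7,3.1,0],0,-1],[[1.8,2.1,0],0,-1],[[0.9,1,0],0,-1],[[0,0,-1],0,-1]]'; python3 -m pendant '[[[0,0,-2.5],0,-1],[[0,0,-2.5],0,-1],[[0,0,-1.8],0,-1],[[0,0,-0.8],0,-1],[[0,0,-0.4],0,-1],[[0,0,-0.1],0,-1],[[0,0,0],0,-1],[[0,0,0],0,-1]]'
```

```text
time: 12.18
position: [0.6589, 0.1031, 0.1851]
tcp_rot: [[-0.045, 0.999, 0.001], [0.999, 0.045, -0.0], [-0.0, 0.001, -1.0]]
ft_force: [0.0, -0.2, -1.5]
opening: 0.0368
grip_force: 60.3
time: 13.18
position: [0.6589, 0.103, 0.1046]
tcp_rot: [[-0.044, 0.999, 0.001], [0.999, 0.044, -0.0], [-0.0, 0.001, -1.0]]
ft_force: [-0.8, 0.5, -1.2]
opening: 0.0368
grip_force: 60.3
```

```bash
python3 -m pendant '[[[0,0,-0.25],0,-1],[[0,0,-0.1],0,-1],[[0,0,0],0,-1]]'; python3 -m pendant '[[[0,0,-0.1],0,-1],[[0,0,0],0,-1]]'
```

```text
time: 13.55
position: [0.6584, 0.103, 0.1002]
tcp_rot: [[-0.044, 0.999, -0.0], [0.999, 0.044, 0.0], [0.0, -0.0, -1.0]]
ft_force: [0.7, -0.1, -0.9]
opening: 0.0366
grip_force: 60.3
time: 13.8
position: [0.6586, 0.103, 0.1]
tcp_rot: [[-0.044, 0.999, -0.0], [0.999, 0.044, -0.0], [-0.0, -0.0, -1.0]]
ft_force: [-2.8, 0.0, 4.9]
opening: 0.0368
grip_force: 60.4
```

```bash
python3 -m pendant '[[[0,0,0],0,0.2],[[0,0,0],0,0.6],[[0,0,0],0,1],[[0,0,0],0,1],[[0,0,1],0,1],[[0,0,3],0,1],[[0,0,4],0,1],[[0,0,3],0,1],[[0,0,0],0,1]]'
python3 w.py w5.png 0; python3 -m pendant '[[[-1,-0.6,0],0.6,1],[[-2,-1.2,0],0.6,1],[[-3.4,-2.1,0],0.6,1],[[-4,-2.5,0],0.6,1],[[-4,-2.5,0],0,1],[[-3,-1.9,0],0,1],[[-1.5,-1,0],0,1],[[-0.5,-0.3,-1],0,1],[[0,0,-2],0,1],[[0,0,0],0,1]]'; python3 w.py w6.png 0; python3 -c "
import cv2,numpy as np
a=[cv2.imread('pics/w%d.png'%i) for i in (5,6)]
cv2.imwrite('pics/c56.png',cv2.resize(np.vstack(a),None,fx=.75,fy=.75))"
```

```text
time: 14.92
position: [0.6605, 0.1029, 0.2139]
tcp_rot: [[-0.044, 0.999, 0.008], [0.999, 0.044, -0.0], [-0.001, 0.008, -1.0]]
ft_force: [0.2, -1.0, 0.4]
opening: 0.0854
grip_force: 0.0
14.925 [0.6605 0.1029 0.2139] yang 2.5439888311081242 op 0.08542230641714159 grip 0.0
time: 16.23
position: [0.4628, -0.0174, 0.1768]
tcp_rot: [[-0.086, 0.996, -0.005], [0.996, 0.086, 0.002], [0.002, -0.005, -1.0]]
ft_force: [0.9, -0.3, -0.1]
opening: 0.085
grip_force: 0.0
16.225 [ 0.4628 -0.0174  0.1768] yang 4.957908696504168 op 0.08504721009184957 grip 0.0
```

View pics/c56.png

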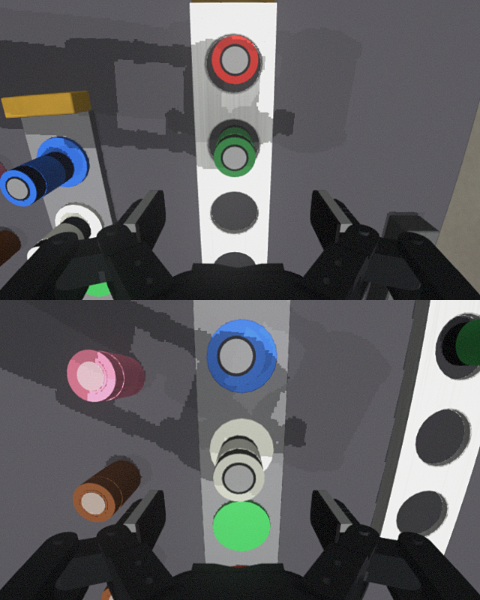

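Red and green stand in wells 1 and 2. White's glass at (319,236) is centred between the fingers; blue's is at (315,73).

```bash
python3 -c "
from h import *
print(at('wrist',319,236,.078), at('wrist',314.7,73.3,.078))"
python3 -m pendant '[[[0,-0.1,-1],0,1],[[0,0,-2.5],0,1],[[0,0,-2.2],0,1],[[0,0,-1.1],0,1],[[0,0,-0.6],0,1],[[0,0,0],0,-1],[[0,0,0],0,-1],[[0,0,0],0,-1],[[0,0,0],0,-1],[[0,0,0],0,-1]]'
```

```text
[ 0.46440261 -0.0170885   0.078     ] [0.45488921 0.06720076 0.078     ]
time: 17.52
position: [0.4652, -0.0193, 0.1063]
tcp_rot: [[-0.086, 0.996, 0.001], [0.996, 0.086, -0.001], [-0.001, 0.001, -1.0]]
ft_force: [-1.0, 0.5, 5.4]
opening: 0.0371
grip_force: 60.0
```

```bash
python3 -m pendant '[[[0,0,0.5],0,-1],[[0,0,2],0,-1],[[0,0,3.5],0,-1],[[1,0.2,3],0,-1],[[2,0.3,0],-0.6,-1],[[3,0.5,0],-0.6,-1],[[3.9,0.75,0],-0.6,-1],[[3.9,0.75,0],-0.6,-1],[[3,0.5,0],0,-1],[[2,0.3,0],0,-1],[[1,0.2,0],0,-1],[[0,0,-1],0,-1]]'; python3 -m pendant '[[[0,0,-2.5],0,-1],[[0,0,-2.5],0,-1],[[0,0,-1.8],0,-1],[[0,0,-0.8],0,-1],[[0,0,-0.4],0,-1],[[0,0,-0.1],0,-1],[[0,0,0],0,-1],[[0,0,-0.2],0,-1],[[0,0,-0.1],0,-1],[[0,0,0],0,-1]]'
```

```text
time: 19.02
position: [0.663, 0.0159, 0.1857]
tcp_rot: [[-0.045, 0.999, 0.001], [0.999, 0.045, -0.0], [-0.0, 0.001, -1.0]]
ft_force: [-0.3, -0.4, -1.4]
opening: 0.0367
grip_force: 60.4
time: 20.27
position: [0.6624, 0.016, 0.1013]
tcp_rot: [[-0.044, 0.999, -0.0], [0.999, 0.044, 0.0], [0.0, -0.0, -1.0]]
ft_force: [0.2, 0.3, -1.1]
opening: 0.0364
grip_force: 60.4
```

```bash
python3 -m pendant '[[[0,0,-0.1],0,-1],[[0,0,0],0,-1]]';  python3 -m pendant '[[[0,0,-0.05],0,-1],[[0,0,0],0,-1]]'
```

```text
time: 20.52
position: [0.6625, 0.016, 0.1004]
tcp_rot: [[-0.044, 0.999, 0.0], [0.999, 0.044, 0.0], [0.0, 0.0, -1.0]]
ft_force: [0.5, -0.0, -2.6]
opening: 0.0367
grip_force: 60.4
time: 20.78
position: [0.6626, 0.016, 0.1004]
tcp_rot: [[-0.044, 0.999, -0.0], [0.999, 0.044, -0.0], [-0.0, -0.0, -1.0]]
ft_force: [-2.7, -0.1, 3.5]
opening: 0.0368
grip_force: 60.4
```

```bash
python3 -m pendant '[[[0,0,0],0,0.2],[[0,0,0],0,0.6],[[0,0,0],0,1],[[0,0,0],0,1],[[0,0,1],0,1],[[0,0,3],0,1],[[0,0,4],0,1],[[0,0,3],0,1],[[0,0,0],0,1]]'
python3 w.py w7.png 0; python3 -m pendant '[[[-1.2,0.3,0],0.6,1],[[-2.3,0.5,0],0.6,1],[[-3.5,0.9,0],0.6,1],[[-4.2,1,0],0.6,1],[[-4.2,1,0],0,1],[[-3.3,0.8,0],0,1],[[-1.6,0.4,0],0,1],[[-0.6,0.1,-1],0,1],[[0,0,-2],0,1],[[0,0,0],0,1]]'; python3 w.py w8.png 0; python3 -c "
import cv2,numpy as np
a=[cv2.imread('pics/w%d.png'%i) for i in (7,8)]
cv2.imwrite('pics/c78.png',cv2.resize(np.vstack(a),None,fx=.75,fy=.75))"
```

```text
time: 21.9
position: [0.6645, 0.0157, 0.2143]
tcp_rot: [[-0.044, 0.999, 0.008], [0.999, 0.044, -0.001], [-0.002, 0.008, -1.0]]
ft_force: [0.9, 0.0, -0.1]
opening: 0.0854
grip_force: 0.0
21.9 [0.6645 0.0157 0.2143] yang 2.5473507176642247 op 0.08540423788780108 grip 0.0
time: 23.2
position: [0.4521, 0.066, 0.1774]
tcp_rot: [[-0.086, 0.996, -0.005], [0.996, 0.086, 0.001], [0.001, -0.005, -1.0]]
ft_force: [0.2, -1.0, -0.3]
opening: 0.0855
grip_force: 0.0
23.2 [0.4521 0.066  0.1774] yang 4.932661884877276 op 0.08547113926387034 grip 0.0
```

View pics/c78.png

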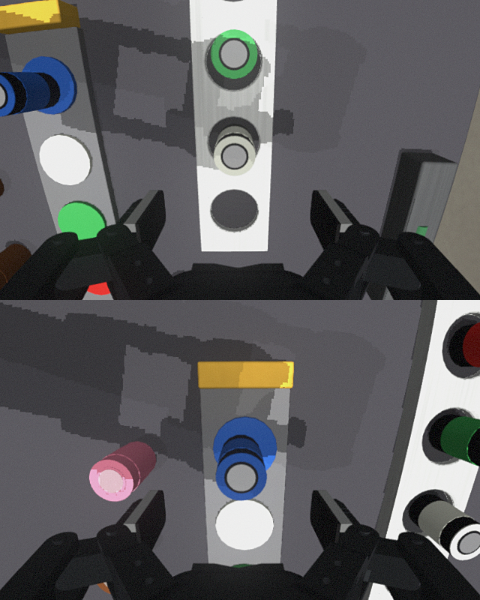

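White stands in well 3, blue is centred between the fingers at (320,237), and the pink decoy is on the left at (153,240). I check its clearance first.

```bash
python3 -c "
from h import *
print(at('wrist',320,237,.078), at('wrist',150,240,.06), at('top',293,257,.06))"
```

```text
[0.4543182  0.06549322 0.078     ] [0.34920829 0.04633355 0.06      ] [0.34678459 0.04622787 0.06      ]
```

```bash
python3 -m pendant '[[[0.1,0,-1],0,1],[[0,0,-2.5],0,1],[[0,0,-2.2],0,1],[[0,0,-1.1],0,1],[[0,0,-0.6],0,1],[[0,0,0],0,-1],[[0,0,0],0,-1],[[0,0,0],0,-1],[[0,0,0],0,-1],[[0,0,0],0,-1]]'
```

```text
time: 24.5
position: [0.4553, 0.0659, 0.1068]
tcp_rot: [[-0.086, 0.996, 0.002], [0.996, 0.086, -0.0], [-0.0, 0.002, -1.0]]
ft_force: [-0.3, 0.3, 6.2]
opening: 0.0367
grip_force: 60.0
```

```bash
python3 -m pendant '[[[0,0,0.5],0,-1],[[0,0,2],0,-1],[[0,0,3.5],0,-1],[[1,-0.6,3],0,-1],[[2.1,-1.3,0],-0.6,-1],[[3.2,-2,0],-0.6,-1],[[4.3,-2.8,0],-0.6,-1],[[4.3,-2.8,0],-0.6,-1],[[3.2,-2,0],0,-1],[[2.1,-1.3,0],0,-1],[[1,-0.6,0],0,-1],[[0,0,-1],0,-1]]'; python3 -m pendant '[[[0,0,-2.5],0,-1],[[0,0,-2.5],0,-1],[[0,0,-1.8],0,-1],[[0,0,-0.8],0,-1],[[0,0,-0.4],0,-1],[[0,0,-0.1],0,-1],[[0,0,0],0,-1],[[0,0,-0.2],0,-1],[[0,0,-0.1],0,-1],[[0,0,0],0,-1]]'
```

```text
time: 26.0
position: [0.6669, -0.0682, 0.1861]
tcp_rot: [[-0.044, 0.999, 0.001], [0.999, 0.044, -0.0], [-0.0, 0.001, -1.0]]
ft_force: [0.5, -0.0, -2.2]
opening: 0.0369
grip_force: 60.5
time: 27.25
position: [0.6664, -0.068, 0.1018]
tcp_rot: [[-0.044, 0.999, -0.0], [0.999, 0.044, 0.0], [0.0, -0.0, -1.0]]
ft_force: [-0.4, 0.6, -0.8]
opening: 0.0374
grip_force: 60.5
```

```bash
python3 -m pendant '[[[0,0,-0.1],0,-1],[[0,0,0],0,-1]]';  python3 -m pendant '[[[0,0,-0.05],0,-1],[[0,0,0],0,-1]]'
```

```text
time: 27.5
position: [0.6665, -0.068, 0.1009]
tcp_rot: [[-0.044, 0.999, 0.0], [0.999, 0.044, -0.0], [-0.0, 0.0, -1.0]]
ft_force: [0.4, 0.6, -2.1]
opening: 0.0368
grip_force: 60.5
time: 27.75
position: [0.6666, -0.068, 0.1009]
tcp_rot: [[-0.044, 0.999, -0.0], [0.999, 0.044, -0.0], [-0.0, -0.0, -1.0]]
ft_force: [-2.7, 0.8, 3.0]
opening: 0.0367
grip_force: 60.5
```

```bash
python3 -m pendant '[[[0,0,0],0,0.2],[[0,0,0],0,0.6],[[0,0,0],0,1],[[0,0,0],0,1],[[0,0,1],0,1],[[0,0,3],0,1],[[0,0,4],0,1],[[0,0,4],0,1],[[-2,0,2],0,1],[[-4,-2,0],0,1],[[-4,-2,0],0,1],[[-3,-2,0],0,1]]'; python3 -m pendant '[[[-2,-3,0],0,1],[[0,0,0],0,1]]'
python3 - <<'E'
from h import *
a=save("scene","s9.png")[120:320,140:420]; b=save("top","t9.png")[120:320,160:480]
cv2.imwrite("pics/f.png",np.vstack([cv2.resize(a,(480,300)),cv2.resize(b,(480,300))])[:,:,::-1])
E
```

```text
time: 29.25
position: [0.5352, -0.1285, 0.2413]
tcp_rot: [[-0.045, 0.999, 0.001], [0.999, 0.045, -0.001], [-0.001, 0.001, -1.0]]
ft_force: [-0.2, -0.1, 0.8]
opening: 0.0857
grip_force: 0.0
time: 29.5
position: [0.5158, -0.1596, 0.2414]
tcp_rot: [[-0.041, 0.999, 0.001], [0.999, 0.041, -0.001], [-0.001, 0.001, -1.0]]
ft_force: [-0.5, -0.2, 0.2]
opening: 0.0853
grip_force: 0.0
```

View pics/f.png

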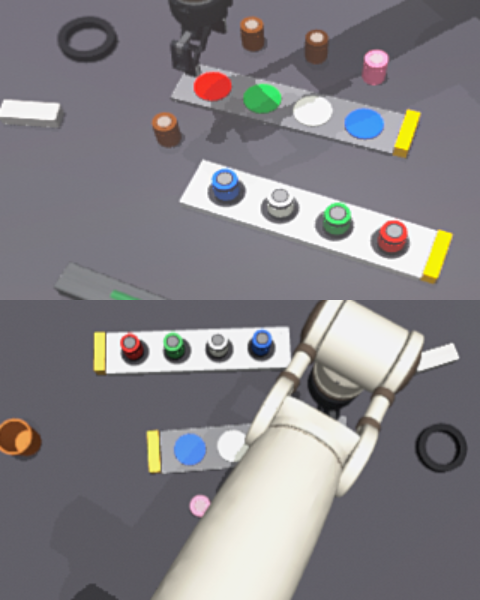

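All four cells stand upright in the wells, in the order red, green, white, blue from the yellow end. The decoys and bystanders are where they were.

```bash
python3 -c "
from bench import *
print(close_job())"
```

```text
the job is handed in; nothing more can be done
None
```

The job is handed in: all four lens cells stand upright in the measuring rack in reverse order (red, green, white, blue from its yellow end), released after about 30 s, with the cup, ring, steel block and look-alikes left alone.

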